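# Set the spinning lathe's oil feed valve

## Robot

A 6-joint arm with a two-finger parallel gripper is mounted at the origin on the work surface. World frame = base frame: x ahead of the robot, y to its left, z up, the work surface at z = 0. Lengths are in m, angles in rad, forces in N, time in s.
With the tool pointing down it reaches from about 0.4 to 0.825 m from the base axis. Payload 7 kg.
Tool frame: the origin (TCP) lies between the finger pads, 19 mm behind the fingertips; this is the grasp point; z points along the fingers, x is the direction in which the jaws open and shut, and the axes are right-handed (so a half turn about z gives the same grasp; the last joint's range is limited). The gripper opens to 88 mm and grips with 3 to 60 N. Pads are 19 mm wide; open, the fingers measure 130 mm over their backs; the gripper's body (78 mm by 193 mm) begins 47 mm behind the grasp point.
Start: joints at [1.61, 0.359, 0.012, 0, -1.224, -0.288], TCP at [0.166, 0.654, 0.245] pointing down, gripper open.
Joint ranges: [-3.07, 3.07], [-1.43, 2.12], [-1.02, 1.25], [-3.03, 1.67], [-3.05, -0], [-3.03, 3.03]. Speed limits (rad/s): [2.39, 2.39, 3.01, 3.14, 3.14, 3.14].

## Interface

Orientations are given as a unit quaternion [x, y, z, w].
In Python, from rig import manip, eyes gives the robot as it stands. The module is installed in compiled form; this text tells all that it offers.
- The arm moves only by the tool carry_out, never from a script. Its argument "steps" is a list of rows, each an object of numbers: "claw": the finger opening in m, from 0 to 0.0876; "x", "y", "z": the shift along the tool's x, y, z in m; "wx", "wy", "wz": the turn, a rotation vector about the tool's x, y, z in degrees. A call has 1 to 8 rows; each row is the pose to reach, as a shift and turn from the pose measured when the call began, along the tool's axes at that moment; what a row does not reach only later rows make up. A row lasts 1/10 s, in which the tool goes at most 50 mm and 8.59 degrees, less where a joint would pass 70% of its speed; a pose out of reach is approached as far as the arm can. A call with a gripper value outside its range is refused whole. The fingers move at their own pace and stop on an object; "newtons" is the grip in N (left out, the last holds). Time passes only in rows, so rows that repeat a pose let the fingers close. It gives the time, the measured TCP pose, the force and the opening at its end, in the units of the state.
- manip.sense(): the state, without advancing time (a new reading comes with each control period).
- eyes.camera(name): name is "scene" or "top" or "wrist"; returns the picture (420x560x3 uint8, red, green, blue); there is no depth.
- eyes.camera_params(name): a dict with "fovy" (degrees; the focal length in pixels is half the picture's height over the tangent of half this angle, whatever the lens; pixels are square), "cx", "cy" (the principal point, pixels), "camera_from_world" (4x4, takes a point from world to camera coordinates); the wrist camera has in their place "hand_eye" (4x4, takes a point from camera to tool coordinates, whose origin is the TCP and whose axes are the tool frame's). Camera axes: x right, y down, z forward; pixel columns grow to the right and rows downward; lengths in m; the calibration is good to about 2 mm. A picture is of the moment at which its call begins: read the wrist's pose just before it. camera_params takes no time and is no camera call.
- manip.finish_job(): hands the job in, once; it reports no verdict.
The state is a dict: "time": time; "joint_positions": joint angles; "joint_velocities": joint speeds; "joint_torque": joint torques, N m; "eef_pos": TCP position; "eef_rot": TCP orientation; "wrist_force": force on the tool from outside, world axes, zero at the start; "wrist_torque": the same for the moment, N m; "opening": finger opening in m.
Only numpy, scipy, OpenCV 4.12 (cv2) and the standard library are available. Lean on these libraries where they do the work, as an engineer would, in place of code of your own. Each camera call takes 0.05 s, during which the arm holds its last target. There are 200 camera calls.

## Task

Lift the clear dust cover off the oil feed valve by its knob and set it down upright on the cork mat, without letting it drop. Then take the black handle of the red wheel, turn the wheel clockwise until it is fully closed against its stop, back it off exactly two full turns anticlockwise, and finish still gripping the handle firmly so the wheel stays there (its return spring would wind it back). Leave everything else on the bench alone.

Things in the scene. Friction and masses are not known exactly. Their poses are not given: they have to be found in the camera images.
- valve: oil feed valve bolted to the bench: green cast block, round, 160 mm across and 30 mm high, with a copper pipe on each of two sides going down through the bench (pipes reach 120 mm from the axis, under 30 mm high). Origin: centre of its underside on the bench, on the wheel's axis. The red wheel sits above it and the cover rests loose on its flat top (30 mm above the bench) around the wheel
- wheel_axis (a point): centre of the red valve wheel on its upright axis, at the rim's height, 48 mm above the bench. The wheel is 102 mm across (rim of 12 mm round bar, three spokes, 26 mm hub); rim top 54 mm, hub top 56 mm above the bench. It does not rise or sink as it turns
- wheel (a joint): turn of the wheel, rad: 0 = fully closed against the hard stop, grows as the wheel opens, anticlockwise seen from above; 12.57 = two full turns open; other end stop 25.0. It starts between 1.8 and 5.2. Friction 0.06 N m; a return spring towards closed of 0.010 N m per rad winds it back when let go, down to about 6 rad (below that friction holds it); turning by the handle takes about 1 to 6 N
- handle: black upright revolving handle on the wheel's rim, a cylinder 18 mm across and 42 mm tall that spins freely on its own pin, so it can be gripped from above and led round without turning the gripper. Its axis is 45 mm from the wheel's axis. Origin: centre of its foot, 56 mm above the bench; its top is at 98 mm
- handle_grip (a point): point on the handle's axis 25 mm above its foot, 81 mm above the bench: where to put the TCP to grip from above (fingertips then clear hub and rim)
- cover: loose clear plastic dust cover, a bell open below: 136 mm across at the rim, 128 mm at its flat top, 84 mm high, 4 mm walls, 10 mm clear of the wheel's handle, about 0.25 to 0.5 kg, with a black knob on top. Origin: centre of its open rim (30 mm above the bench at the start; 4 mm when it stands on the mat). z up. Must be lifted at least 75 mm straight up to clear the handle
- cover_knob (a point): centre of the cover's black round knob, 107 mm above the cover's rim, where to put the TCP to grip from above; the knob's head is 32 mm across and reaches from 95 to 118 mm above the rim, on a thinner neck above the flat top at 84 mm
- mat: cork mat fixed on the bench, 220 x 220 mm, 4 mm thick, for standing the cover on. Origin: centre of its underside
- disc: loose copper disc blank lying flat, 60 mm across, 5 mm thick; bystander, leave alone
- mandrel: loose stepped steel spinning mandrel standing upright, 60 mm across at the foot, 65 mm tall; bystander, leave alone
- spanner: loose steel spanner, 200 mm long, lying flat; bystander, leave alone
- roundtool: loose metal-spinning tool with wooden handle and ball tip, 310 mm long, 28 mm thick, lying; bystander, leave alone
- flattool: loose metal-spinning tool with wooden handle and flat tip, 320 mm long, 28 mm thick, lying; bystander, leave alone
- grease: loose grease can with yellow label, 60 mm across, 85 mm tall, standing; bystander, leave alone
There are look-alikes about, which are no part of the job. Leave any yellow look-alike of the valve alone.

How it is judged:
By the outcome, as a careful person would: the job done as asked, in the order asked, and still so for the second after the job is handed in, while the arm keeps its last pose, push and grip.
It also fails if it takes over 69 s, if anything falls off the work surface, if the arm or the gripper's body presses on something with over 40 N, if the wrist force passes 120 N, or if a joint passes its speed limit or range.

## Working session

There is one attempt and no reset: what is moved stays moved. The work goes in short steps, Python scripts to look and compute and a tool call to move; the robot and the scene stay as the last step left them, time stands still between calls to the robot, and variables do not carry over. Pictures are saved under pics/ and viewed, about 8 in all and at most 12, crops included, and the job is handed in when it is done.

Besides the shell and the picture viewer there is one more tool, called after ">>>" as a command line: name --argument value ..., lists and objects as JSON in quotes. carry_out: Moves the arm, as the interface text tells. Its arguments: {"type":"object","properties":{"steps":{"type":"array"},"newtons":{"type":"number"}},"required":["steps"]}

```bash
mkdir -p pics
python3 - <<'E'
from rig import manip, eyes
import cv2, numpy as np
s=manip.sense(); print({k:np.round(v,3).tolist() for k,v in s.items()})
for n in ("scene","top"):
    im=eyes.camera(n); cv2.imwrite(f"pics/{n}0.png",im[:,:,::-1])
    p=eyes.camera_params(n); print(n,{k:np.round(v,3).tolist() for k,v in p.items()})
print(eyes.camera_params("wrist"))
E
```

```text
{'time': 0.0, 'joint_positions': [1.61, 0.359, 0.011, -0.0, -1.224, -0.288], 'joint_velocities': [0.001, -0.0, -0.001, -0.001, 0.0, -0.001], 'joint_torque': [-0.0, -58.272, 29.306, 6.997, 0.007, -0.0], 'eef_pos': [0.166, 0.654, 0.244], 'eef_rot': [-0.614, 0.789, -0.001, -0.001], 'wrist_force': [-0.187, -0.249, 0.066], 'wrist_torque': [0.038, -0.034, 0.003], 'opening': 0.088}
scene {'fovy': 49.334, 'cx': 284.863, 'cy': 211.461, 'camera_from_world': [[0.352, 0.936, -0.001, -0.145], [0.796, -0.3, -0.526, -0.316], [-0.493, 0.185, -0.85, 1.69], [0.0, 0.0, 0.0, 1.0]]}
top {'fovy': 49.609, 'cx': 278.674, 'cy': 215.067, 'camera_from_world': [[-0.003, -1.0, 0.011, -0.037], [-0.994, 0.001, -0.108, 0.497], [0.108, -0.011, -0.994, 1.29], [0.0, 0.0, 0.0, 1.0]]}
{'fovy': 65.09988836476518, 'cx': 274.1624554691139, 'cy': 209.24623190119829, 'hand_eye': array([[ 9.99999192e-01,  3.17310607e-04, -1.23130902e-03,
         7.17876869e-04],
       [ 8.14301466e-06,  9.66744256e-01,  2.55745074e-01,
        -6.84491043e-02],
       [ 1.27151154e-03, -2.55744877e-01,  9.66743472e-01,
        -1.39735736e-01],
       [ 0.00000000e+00,  0.00000000e+00,  0.00000000e+00,
         1.00000000e+00]])}
```

View pics/top0.png

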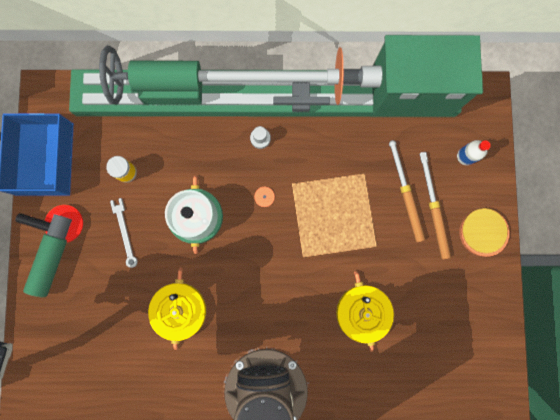

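View pics/scene0.png

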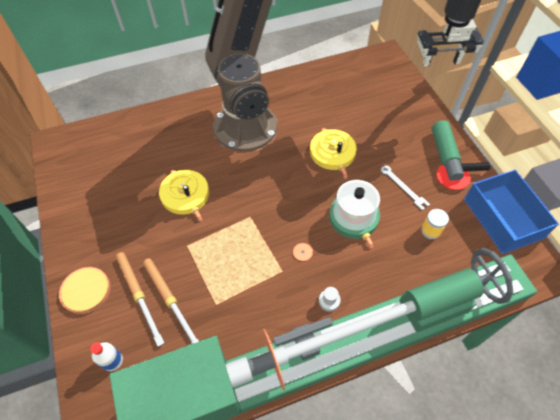

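The top view shows the green valve under a whitish cover at (193,215), with its black knob at (187,212). The look-alikes are two yellow valves at (176,312) and (366,314). The mat is at (334,215). The scene view shows the cover knob at (359,192), the mat at (235,260) and the yellow valves at (184,190) and (333,148). My choice is the green valve with the cover. Next I'll measure it.

```bash
cat > h.py <<'E'
from rig import manip, eyes
import cv2, numpy as np
from scipy.spatial.transform import Rotation as R
def grab(n, save=None):
    s=manip.sense(); im=eyes.camera(n); p=eyes.camera_params(n)
    if n=="wrist":
        T=np.eye(4); T[:3,:3]=R.from_quat(s["eef_rot"]).as_matrix(); T[:3,3]=s["eef_pos"]
        W=T@p["hand_eye"]
    else: W=np.linalg.inv(p["camera_from_world"])
    if save: cv2.imwrite(f"pics/{save}.png",im[:,:,::-1])
    return im,(W,210/np.tan(np.radians(p["fovy"]/2)),p["cx"],p["cy"])
def ray(c,u,v):
    W,f,cx,cy=c; d=W[:3,:3]@np.array([(u-cx)/f,(v-cy)/f,1]); return W[:3,3],d/np.linalg.norm(d)
def plane(c,u,v,z):
    o,d=ray(c,u,v); return o+d*(z-o[2])/d[2]
def tri(r1,r2):
    A=sum(np.eye(3)-np.outer(d,d) for o,d in (r1,r2)); b=sum((np.eye(3)-np.outer(d,d))@o for o,d in (r1,r2))
    p=np.linalg.solve(A,b); return p,[np.linalg.norm(np.cross(p-o,d)) for o,d in (r1,r2)]
def blobs(m,box=None,amin=20):
    m=m.astype(np.uint8)
    if box: k=np.zeros_like(m);x0,y0,x1,y1=box;k[y0:y1,x0:x1]=1;m=m*k
    n,l,st,ce=cv2.connectedComponentsWithStats(m)
    return sorted([(int(st[i,4]),ce[i].round(1).tolist(),st[i,:4].tolist()) for i in range(1,n) if st[i,4]>=amin],reverse=True),l
def to_tool(p):
    s=manip.sense(); return R.from_quat(s["eef_rot"]).inv().apply(np.array(p)-s["eef_pos"])
E
python3 - <<'E'
from h import *
it,ct=grab("top"); is_,cs=grab("scene")
def dark(i): return i.max(2)<60
bt=blobs(dark(it),(170,195,215,235))[0]; bs=blobs(dark(is_),(340,180,380,205))[0]
print(bt,bs)
k,e=tri(ray(ct,*bt[0][1]),ray(cs,*bs[0][1])); print("knob",k,e, "plane .137",plane(ct,*bt[0][1],.137),plane(cs,*bs[0][1],.137))
hsv=cv2.cvtColor(it,cv2.COLOR_RGB2HSV)
g=(hsv[...,0]>60)&(hsv[...,0]<95)&(hsv[...,1]>90)
b=blobs(g,(155,180,235,250)); print("green",b[0][:2])
ys,xs=np.nonzero(b[1]>0); h=cv2.convexHull(np.c_[xs,ys].astype(np.float32)); c,r=cv2.minEnclosingCircle(h); print(c,r,plane(ct,*c,.025))
m=(hsv[...,0]>8)&(hsv[...,0]<25)&(hsv[...,2]>170)
m=cv2.morphologyEx(m.astype(np.uint8),cv2.MORPH_CLOSE,np.ones((5,5)))
for bb in blobs(m,(280,165,390,265),500)[0][:1]: print("mat",bb,plane(ct,*bb[1],.004))
lab=blobs(m,(280,165,390,265),500)[1]; ys,xs=np.nonzero(lab>0)
rc=cv2.minAreaRect(np.c_[xs,ys].astype(np.float32)); q=[plane(ct,*p,.004) for p in cv2.boxPoints(rc)]; print(np.round(q,3).tolist(),[round(np.linalg.norm(q[i]-q[i-1]),3) for i in range(4)])
cv2.imwrite("pics/crop1.png",np.hstack([cv2.resize(x[y0:y0+80,x0:x0+80],(400,400),interpolation=2)[:,:,::-1] for x,x0,y0 in((it,155,175),(is_,318,170))]))
print(manip.sense()["time"])
E
```

```text
[(79, [186.7, 212.1], [182, 208, 11, 10])] [(29, [358.2, 194.6], [356, 190, 7, 8])]
knob [0.49389224 0.20724929 0.12520401] [np.float64(0.0016773830550737571), np.float64(0.0016773830550736784)] plane .137 [0.49309203 0.20660714 0.137     ] [0.50018452 0.20063624 0.137     ]
green [(303, [209.0, 219.3], [175, 189, 48, 54])]
(194.75, 215.9166717529297) 27.25023078918457 [0.49482445 0.20465288 0.025     ]
mat (5530, [333.4, 214.9], [292, 174, 85, 83]) [ 0.49949058 -0.20020723  0.004     ]
[[0.595, -0.076, 0.004], [0.628, -0.298, 0.004], [0.407, -0.324, 0.004], [0.375, -0.107, 0.004]] [np.float64(0.221), np.float64(0.224), np.float64(0.222), np.float64(0.22)]
0.2
```

View pics/crop1.png

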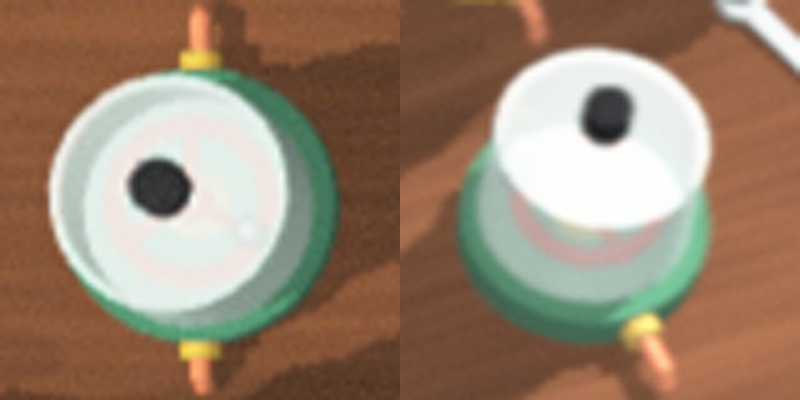

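The crop confirms the choice: a clear bell over a red wheel on the green valve, with a black knob. The knob is at about (0.494, 0.206, 0.137) and the valve axis agrees with it. The mat centre is (0.4995, -0.200) and its sides measure 0.22 m. Now I'll approach above the knob.

>>> carry_out --steps '[{"x": 0.02,"y": -0.024,"z": -0.005,"claw": 0.07},{"x": 0.05,"y": -0.06,"z": -0.01,"claw": 0.07},{"x": 0.08,"y": -0.097,"z": -0.015,"claw": 0.07},{"x": 0.11,"y": -0.133,"z": -0.02,"claw": 0.07},{"x": 0.14,"y": -0.17,"z": -0.02,"claw": 0.07},{"x": 0.17,"y": -0.206,"z": -0.02,"claw": 0.07},{"x": 0.2,"y": -0.243,"z": -0.02,"claw": 0.07},{"x": 0.23,"y": -0.28,"z": -0.02,"claw": 0.07}]'

```text
schema error: expected keys claw, x, y, z, wx, wy, wz
```

```bash
python3 -c "
from h import *
s=manip.sense();print(s['time'],s['eef_pos'],s['eef_rot'],s['joint_positions'],to_tool([.494,.206,.26]))"
```

```text
0.2 [0.16617565 0.65394305 0.24479705] [-6.13891041e-01  7.89390613e-01 -3.47985476e-04 -3.58071238e-04] [ 1.61008983e+00  3.59088511e-01  1.14084210e-02 -1.87997381e-04
 -1.22409908e+00 -2.88064929e-01] [ 0.35342618 -0.42804632 -0.01480517]
```

>>> carry_out --steps '[{"x": 0.02,"y": -0.024,"z": -0.005,"wx": 0,"wy": 0,"wz": 0,"claw": 0.07},{"x": 0.05,"y": -0.06,"z": -0.01,"wx": 0,"wy": 0,"wz": 0,"claw": 0.07},{"x": 0.08,"y": -0.097,"z": -0.015,"wx": 0,"wy": 0,"wz": 0,"claw": 0.07},{"x": 0.11,"y": -0.133,"z": -0.015,"wx": 0,"wy": 0,"wz": 0,"claw": 0.07},{"x": 0.14,"y": -0.17,"z": -0.015,"wx": 0,"wy": 0,"wz": 0,"claw": 0.07},{"x": 0.17,"y": -0.206,"z": -0.015,"wx": 0,"wy": 0,"wz": 0,"claw": 0.07},{"x": 0.2,"y": -0.243,"z": -0.015,"wx": 0,"wy": 0,"wz": 0,"claw": 0.07},{"x": 0.23,"y": -0.28,"z": -0.015,"wx": 0,"wy": 0,"wz": 0,"claw": 0.07}]'

```text
time: 1.0
eef_pos: [0.3816, 0.3604, 0.2603]
eef_rot: [-0.614, 0.789, -0.0, -0.0]
wrist_force: [0.7, 0.8, 0.5]
opening: 0.0702
```

```bash
python3 -c "
from h import *
s=manip.sense();print(s['time'],s['eef_pos'],s['eef_rot'],s['joint_positions'],to_tool([.494,.206,.26]))"
```

```text
1.0 [0.38158514 0.36036621 0.26026483] [-6.14071322e-01  7.89250482e-01 -2.56114785e-04 -1.51980958e-04] [ 1.13114227e+00  1.00827175e-01 -2.93011528e-01  3.45440208e-04
 -1.17746061e+00  1.91142857e-01] [ 0.12199363 -0.1469133   0.00036444]
```

>>> carry_out --steps '[{"x": 0.03,"y": -0.036,"z": 0,"wx": 0,"wy": 0,"wz": 0,"claw": 0.07},{"x": 0.06,"y": -0.073,"z": 0,"wx": 0,"wy": 0,"wz": 0,"claw": 0.07},{"x": 0.09,"y": -0.11,"z": 0,"wx": 0,"wy": 0,"wz": 0,"claw": 0.07},{"x": 0.11,"y": -0.133,"z": 0,"wx": 0,"wy": 0,"wz": 0,"claw": 0.07},{"x": 0.12,"y": -0.145,"z": 0,"wx": 0,"wy": 0,"wz": 0,"claw": 0.07},{"x": 0.122,"y": -0.147,"z": 0,"wx": 0,"wy": 0,"wz": 0,"claw": 0.07},{"x": 0.122,"y": -0.147,"z": 0,"wx": 0,"wy": 0,"wz": 0,"claw": 0.07}]'

```text
time: 1.7
eef_pos: [0.4941, 0.2056, 0.2602]
eef_rot: [-0.614, 0.79, -0.0, -0.0]
wrist_force: [-0.1, 0.0, -0.2]
opening: 0.0698
```

Run:
```python
from h import *
s=manip.sense();print(s['time'],s['eef_pos'],s['joint_positions'].round(2))
im,c=grab("wrist","w1")
b=blobs(im.max(2)<60,None,100)[0]; print(b[:6])
W,f,cx,cy=c
q=np.linalg.inv(W)@np.array([.494,.206,.137,1]); print("expect",q[:2]/q[2]*f+[cx,cy])
```

```text
1.7 [0.49411041 0.20559093 0.26018644] [ 0.76  0.12 -0.27  0.   -1.18  0.56]
[(38858, [240.7, 338.6], [0, 234, 560, 186]), (7454, [490.5, 268.4], [402, 234, 158, 93]), (1182, [271.4, 208.8], [254, 189, 36, 41]), (513, [182.7, 311.5], [173, 299, 24, 31]), (380, [351.1, 257.2], [343, 242, 23, 26]), (369, [197.4, 257.4], [184, 242, 23, 26])]
expect [273.14467868 208.18866853]
```

View pics/w1.png

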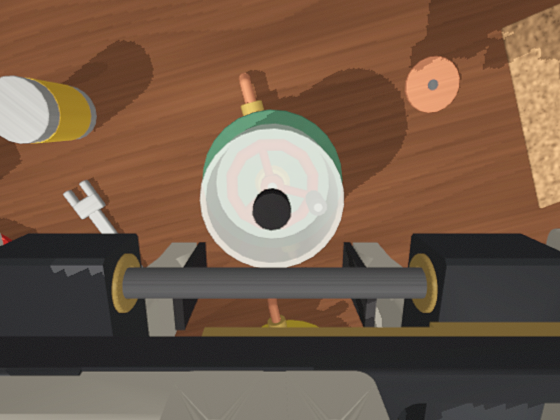

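The wrist view shows the knob at (271,209), within about 1 mm of where I expected it, and the handle as a pale spot near (318,205). I'll descend and grip.

>>> carry_out --steps '[{"x": -0.001,"y": 0,"z": 0.03,"wx": 0,"wy": 0,"wz": 0,"claw": 0.07},{"x": -0.001,"y": 0,"z": 0.065,"wx": 0,"wy": 0,"wz": 0,"claw": 0.07},{"x": -0.001,"y": 0,"z": 0.095,"wx": 0,"wy": 0,"wz": 0,"claw": 0.07},{"x": -0.001,"y": 0,"z": 0.115,"wx": 0,"wy": 0,"wz": 0,"claw": 0.07},{"x": -0.001,"y": 0,"z": 0.122,"wx": 0,"wy": 0,"wz": 0,"claw": 0.06},{"x": -0.001,"y": 0,"z": 0.122,"wx": 0,"wy": 0,"wz": 0,"claw": 0.045},{"x": -0.001,"y": 0,"z": 0.122,"wx": 0,"wy": 0,"wz": 0,"claw": 0.03},{"x": -0.001,"y": 0,"z": 0.122,"wx": 0,"wy": 0,"wz": 0,"claw": 0.02}]' --newtons 30

```text
time: 2.55
eef_pos: [0.4947, 0.2078, 0.1396]
eef_rot: [-0.614, 0.789, -0.0, 0.001]
wrist_force: [-0.1, 0.6, -0.5]
opening: 0.0431
```

>>> carry_out --steps '[{"x": 0,"y": 0,"z": 0,"wx": 0,"wy": 0,"wz": 0,"claw": 0.01},{"x": 0,"y": 0,"z": 0,"wx": 0,"wy": 0,"wz": 0,"claw": 0.01},{"x": 0,"y": 0,"z": 0,"wx": 0,"wy": 0,"wz": 0,"claw": 0.01},{"x": 0,"y": 0,"z": 0,"wx": 0,"wy": 0,"wz": 0,"claw": 0.01}]'

```text
time: 2.95
eef_pos: [0.4951, 0.2078, 0.1406]
eef_rot: [-0.614, 0.789, -0.0, 0.002]
wrist_force: [-1.8, -1.5, 6.8]
opening: 0.0314
```

>>> carry_out --steps '[{"x": 0,"y": 0,"z": -0.005,"wx": 0,"wy": 0,"wz": 0,"claw": 0.01},{"x": 0,"y": 0,"z": -0.015,"wx": 0,"wy": 0,"wz": 0,"claw": 0.01},{"x": 0,"y": 0,"z": -0.03,"wx": 0,"wy": 0,"wz": 0,"claw": 0.01},{"x": 0,"y": 0,"z": -0.05,"wx": 0,"wy": 0,"wz": 0,"claw": 0.01},{"x": 0,"y": 0,"z": -0.07,"wx": 0,"wy": 0,"wz": 0,"claw": 0.01},{"x": 0,"y": 0,"z": -0.09,"wx": 0,"wy": 0,"wz": 0,"claw": 0.01},{"x": 0,"y": 0,"z": -0.1,"wx": 0,"wy": 0,"wz": 0,"claw": 0.01},{"x": 0,"y": 0,"z": -0.105,"wx": 0,"wy": 0,"wz": 0,"claw": 0.01}]'

```text
time: 3.75
eef_pos: [0.4949, 0.2079, 0.2466]
eef_rot: [-0.614, 0.789, -0.0, 0.002]
wrist_force: [0.3, -0.4, -3.8]
opening: 0.0313
```

Run:
```python
from h import *
s=manip.sense();print(s['time'],s['eef_pos'],s['wrist_force'],s['opening'],to_tool([.499,-.2,.245]))
im,c=grab("scene","s2")
cv2.imwrite("pics/s2c.png",cv2.resize(im[60:280,200:480],(560,440))[:,:,::-1])
```

```text
3.75 [0.49488914 0.2078935  0.24662327] [ 0.28454008 -0.41332005 -3.77353611] 0.03131021584073552 [ 0.39438959 -0.10417847  0.00058391]
```

View pics/s2c.png

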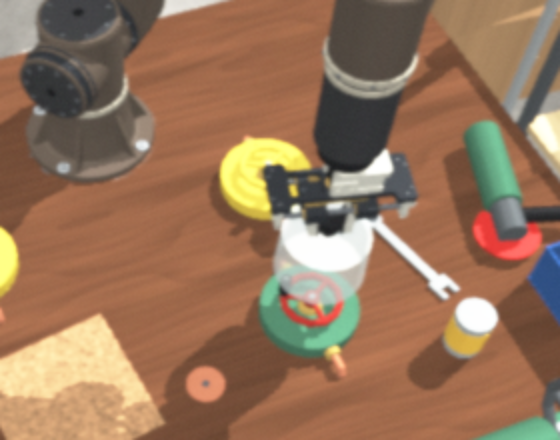

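The cover is lifted clear, with 3.8 N of load on the grip and its rim at about 0.136 m. I'll carry it to the mat.

>>> carry_out --steps '[{"x": 0.01,"y": -0.003,"z": 0,"wx": 0,"wy": 0,"wz": 0,"claw": 0.01},{"x": 0.03,"y": -0.008,"z": 0,"wx": 0,"wy": 0,"wz": 0,"claw": 0.01},{"x": 0.055,"y": -0.0145,"z": 0,"wx": 0,"wy": 0,"wz": 0,"claw": 0.01},{"x": 0.085,"y": -0.0225,"z": 0,"wx": 0,"wy": 0,"wz": 0,"claw": 0.01},{"x": 0.115,"y": -0.03,"z": 0,"wx": 0,"wy": 0,"wz": 0,"claw": 0.01},{"x": 0.145,"y": -0.038,"z": 0,"wx": 0,"wy": 0,"wz": 0,"claw": 0.01},{"x": 0.175,"y": -0.046,"z": 0,"wx": 0,"wy": 0,"wz": 0,"claw": 0.01},{"x": 0.205,"y": -0.054,"z": 0,"wx": 0,"wy": 0,"wz": 0,"claw": 0.01}]'

```text
time: 4.6
eef_pos: [0.496, -0.0059, 0.2451]
eef_rot: [-0.614, 0.789, 0.0, 0.001]
wrist_force: [0.7, -0.6, -3.9]
opening: 0.0316
```

```bash
python3 -c "
from h import *
s=manip.sense();print(s['time'],s['joint_positions'].round(2),to_tool([.499,-.2,.245]))"
```

```text
4.6 [ 0.38  0.06 -0.37 -0.   -1.13  0.94] [ 0.18739185 -0.05061729 -0.00022442]
```

>>> carry_out --steps '[{"x": 0.03,"y": -0.008,"z": 0,"wx": 0,"wy": 0,"wz": 0,"claw": 0.01},{"x": 0.06,"y": -0.016,"z": 0,"wx": 0,"wy": 0,"wz": 0,"claw": 0.01},{"x": 0.09,"y": -0.024,"z": 0,"wx": 0,"wy": 0,"wz": 0,"claw": 0.01},{"x": 0.12,"y": -0.0325,"z": 0,"wx": 0,"wy": 0,"wz": 0,"claw": 0.01},{"x": 0.15,"y": -0.0405,"z": 0,"wx": 0,"wy": 0,"wz": 0,"claw": 0.01},{"x": 0.172,"y": -0.0465,"z": 0,"wx": 0,"wy": 0,"wz": 0,"claw": 0.01},{"x": 0.183,"y": -0.0495,"z": 0,"wx": 0,"wy": 0,"wz": 0,"claw": 0.01},{"x": 0.187,"y": -0.0505,"z": 0,"wx": 0,"wy": 0,"wz": 0,"claw": 0.01}]'

```text
time: 5.4
eef_pos: [0.4982, -0.2007, 0.2438]
eef_rot: [-0.613, 0.79, 0.001, 0.001]
wrist_force: [0.1, -0.1, -3.3]
opening: 0.0313
```

>>> carry_out --steps '[{"x": 0,"y": 0,"z": 0.015,"wx": 0,"wy": 0,"wz": 0,"claw": 0.01},{"x": 0,"y": 0,"z": 0.035,"wx": 0,"wy": 0,"wz": 0,"claw": 0.01},{"x": 0,"y": 0,"z": 0.06,"wx": 0,"wy": 0,"wz": 0,"claw": 0.01},{"x": 0,"y": 0,"z": 0.085,"wx": 0,"wy": 0,"wz": 0,"claw": 0.01},{"x": 0,"y": 0,"z": 0.105,"wx": 0,"wy": 0,"wz": 0,"claw": 0.01},{"x": 0,"y": 0,"z": 0.115,"wx": 0,"wy": 0,"wz": 0,"claw": 0.01},{"x": 0,"y": 0,"z": 0.12,"wx": 0,"wy": 0,"wz": 0,"claw": 0.01},{"x": 0,"y": 0,"z": 0.12,"wx": 0,"wy": 0,"wz": 0,"claw": 0.01}]'

```text
time: 6.2
eef_pos: [0.4983, -0.2002, 0.1237]
eef_rot: [-0.614, 0.79, 0.001, 0.001]
wrist_force: [0.3, -1.0, -3.2]
opening: 0.0312
```

>>> carry_out --steps '[{"x": 0,"y": 0,"z": 0.003,"wx": 0,"wy": 0,"wz": 0,"claw": 0.01},{"x": 0,"y": 0,"z": 0.006,"wx": 0,"wy": 0,"wz": 0,"claw": 0.01},{"x": 0,"y": 0,"z": 0.008,"wx": 0,"wy": 0,"wz": 0,"claw": 0.01},{"x": 0,"y": 0,"z": 0.0085,"wx": 0,"wy": 0,"wz": 0,"claw": 0.01},{"x": 0,"y": 0,"z": 0.0085,"wx": 0,"wy": 0,"wz": 0,"claw": 0.01}]'

```text
time: 6.7
eef_pos: [0.4983, -0.2001, 0.1152]
eef_rot: [-0.614, 0.79, 0.001, 0.001]
wrist_force: [0.3, 1.0, -4.0]
opening: 0.0313
```

>>> carry_out --steps '[{"x": 0,"y": 0,"z": 0.0005,"wx": 0,"wy": 0,"wz": 0,"claw": 0.01},{"x": 0,"y": 0,"z": 0.001,"wx": 0,"wy": 0,"wz": 0,"claw": 0.01},{"x": 0,"y": 0,"z": 0.0015,"wx": 0,"wy": 0,"wz": 0,"claw": 0.01},{"x": 0,"y": 0,"z": 0.0015,"wx": 0,"wy": 0,"wz": 0,"claw": 0.01}]'

```text
time: 7.1
eef_pos: [0.4981, -0.2004, 0.1146]
eef_rot: [-0.614, 0.79, 0.001, 0.0]
wrist_force: [-5.2, -0.0, 6.2]
opening: 0.0313
```

The reading went from -4 N to +6 N, so the cover is on the mat. I'll release it and rise.

>>> carry_out --steps '[{"x": 0,"y": 0,"z": 0,"wx": 0,"wy": 0,"wz": 0,"claw": 0.036},{"x": 0,"y": 0,"z": 0,"wx": 0,"wy": 0,"wz": 0,"claw": 0.045},{"x": 0,"y": 0,"z": 0,"wx": 0,"wy": 0,"wz": 0,"claw": 0.055},{"x": 0,"y": 0,"z": 0,"wx": 0,"wy": 0,"wz": 0,"claw": 0.06},{"x": 0,"y": 0,"z": 0,"wx": 0,"wy": 0,"wz": 0,"claw": 0.06},{"x": 0,"y": 0,"z": -0.01,"wx": 0,"wy": 0,"wz": 0,"claw": 0.06},{"x": 0,"y": 0,"z": -0.04,"wx": 0,"wy": 0,"wz": 0,"claw": 0.06},{"x": 0,"y": 0,"z": -0.08,"wx": 0,"wy": 0,"wz": 0,"claw": 0.06}]'

```text
time: 7.9
eef_pos: [0.497, -0.2004, 0.1946]
eef_rot: [-0.614, 0.79, 0.002, -0.001]
wrist_force: [1.1, -0.6, 0.8]
opening: 0.0602
```

>>> carry_out --steps '[{"x": -0.02,"y": 0.005,"z": -0.03,"wx": 0,"wy": 0,"wz": 0,"claw": 0.06},{"x": -0.05,"y": 0.013,"z": -0.045,"wx": 0,"wy": 0,"wz": 0,"claw": 0.06},{"x": -0.085,"y": 0.022,"z": -0.045,"wx": 0,"wy": 0,"wz": 0,"claw": 0.06},{"x": -0.12,"y": 0.031,"z": -0.045,"wx": 0,"wy": 0,"wz": 0,"claw": 0.06},{"x": -0.155,"y": 0.04,"z": -0.045,"wx": 0,"wy": 0,"wz": 0,"claw": 0.06},{"x": -0.19,"y": 0.05,"z": -0.045,"wx": 0,"wy": 0,"wz": 0,"claw": 0.06},{"x": -0.225,"y": 0.059,"z": -0.045,"wx": 0,"wy": 0,"wz": 0,"claw": 0.06},{"x": -0.25,"y": 0.065,"z": -0.045,"wx": 0,"wy": 0,"wz": 0,"claw": 0.06}]'

```text
time: 8.7
eef_pos: [0.4958, 0.0598, 0.2411]
eef_rot: [-0.614, 0.789, 0.002, -0.0]
wrist_force: [0.8, 0.1, -0.2]
opening: 0.0602
```

Run:
```python
from h import *
s=manip.sense();print(s['time'],s['eef_pos'],s['joint_positions'].round(2),to_tool([.494,.206,.23]))
it,ct=grab("top","t3"); i2,c2=grab("scene","s3")
cv2.imwrite("pics/c3.png",np.hstack([cv2.resize(x[y0:y0+200,x0:x0+200],(400,400),interpolation=2)[:,:,::-1] for x,x0,y0 in((it,240,120),(i2,150,170))]))
# wheel handle / hub in top view
print(blobs(it.max(2)<60,(160,185,230,245))[0])
hsv=cv2.cvtColor(it,cv2.COLOR_RGB2HSV)
r=((hsv[...,0]<6)|(hsv[...,0]>172))&(hsv[...,1]>170)
b,l=blobs(r,(160,185,230,245)); print(b)
ys,xs=np.nonzero(l>0); e=cv2.fitEllipse(cv2.convexHull(np.c_[xs,ys].astype(np.int32))); print(e,plane(ct,*e[0],.05))
```

```text
8.7 [0.4957913  0.05975488 0.24110534] [ 0.51  0.07 -0.37 -0.   -1.13  0.81] [-0.1412966   0.03765059  0.01148374]
[(22, [164.1, 237.8], [160, 233, 10, 9])]
[(59, [197.4, 228.5], [188, 224, 18, 8])]
((196.95571899414062, 227.9647979736328), (5.9439191818237305, 17.575565338134766), 70.96669006347656) [0.45783265 0.19347083 0.05      ]
```

View pics/c3.png

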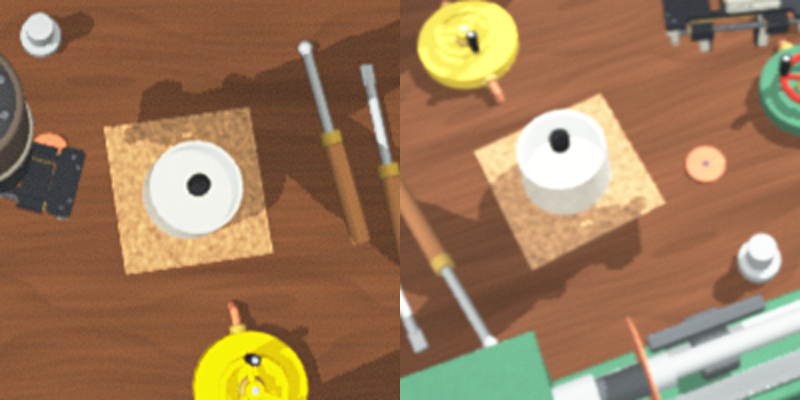

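The cover stands upright within the mat in both views. Next I'll go above the valve and look with the wrist camera.

>>> carry_out --steps '[{"x": -0.02,"y": 0.005,"z": 0,"wx": 0,"wy": 0,"wz": 0,"claw": 0.05},{"x": -0.05,"y": 0.013,"z": 0,"wx": 0,"wy": 0,"wz": 0,"claw": 0.05},{"x": -0.08,"y": 0.021,"z": 0,"wx": 0,"wy": 0,"wz": 0,"claw": 0.05},{"x": -0.11,"y": 0.029,"z": 0,"wx": 0,"wy": 0,"wz": 0,"claw": 0.05},{"x": -0.13,"y": 0.035,"z": 0,"wx": 0,"wy": 0,"wz": 0,"claw": 0.05},{"x": -0.141,"y": 0.037,"z": 0,"wx": 0,"wy": 0,"wz": 0,"claw": 0.05},{"x": -0.141,"y": 0.037,"z": 0,"wx": 0,"wy": 0,"wz": 0,"claw": 0.05}]'

```text
time: 9.5
eef_pos: [0.4948, 0.2069, 0.2416]
eef_rot: [-0.615, 0.788, 0.002, -0.0]
wrist_force: [-0.6, -0.8, 0.8]
opening: 0.0497
```

Run:
```python
from h import *
s=manip.sense();print(s['time'],s['eef_pos'])
im,c=grab("wrist","w4")
W,f,cx,cy=c
print("dark",blobs(im.max(2)<60,(180,100,370,262),40)[0])
hsv=cv2.cvtColor(im,cv2.COLOR_RGB2HSV)
r=((hsv[...,0]<6)|(hsv[...,0]>172))&(hsv[...,1]>150)&(hsv[...,2]>90)
b,l=blobs(r,(180,100,370,262)); print("red",b)
ys,xs=np.nonzero(l>0); h=cv2.convexHull(np.c_[xs,ys].astype(np.int32))
# rim: outer edge rays onto z=.048, circle fit
P=np.array([plane(c,*p[0],.048)[:2] for p in h]); 
A=np.c_[2*P,np.ones(len(P))]; q=np.linalg.lstsq(A,(P**2).sum(1),rcond=None)[0]; print("axis",q[:2],"r",np.sqrt(q[2]+q[:2]@q[:2]))
```

```text
9.5 [0.49483143 0.20685856 0.24158905]
dark [(201, [329.2, 253.5], [324, 243, 15, 19]), (200, [218.9, 253.3], [210, 243, 15, 19]), (152, [316.9, 201.0], [310, 195, 19, 16])]
red [(3675, [272.0, 185.6], [226, 140, 96, 94])]
axis [0.49681738 0.20715321] r 0.04982445057671824
```

View pics/w4.png

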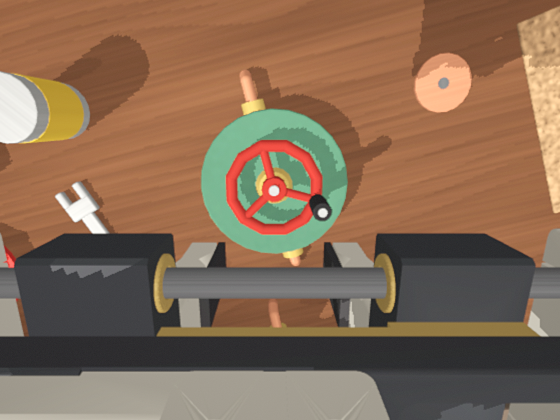

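The wrist view shows the bare red wheel, its hub at (274,189), and the black handle with its white pin top at (322,212).

```bash
cat >> h.py <<'E'
AX=np.array([.496,.2072])
def az(p): d=np.array(p)[:2]-AX; return np.degrees(np.arctan2(d[1],d[0])),np.hypot(*d)
E
python3 - <<'E'
from h import *
im=cv2.imread("pics/w4.png")[:,:,::-1]; s=manip.sense(); p=eyes.camera_params("wrist")
T=np.eye(4); T[:3,:3]=R.from_quat(s["eef_rot"]).as_matrix(); T[:3,3]=s["eef_pos"]
c=(T@p["hand_eye"],210/np.tan(np.radians(p["fovy"]/2)),p["cx"],p["cy"])
b=blobs(im.min(2)>190,(310,200,335,225),10)[0]; print(b)
for u,v in [b[0][1]] if b else [(322,212)]:
    P=plane(c,u,v,.098); print(P,az(P))
hb=blobs(im.min(2)>190,(262,180,285,200),10)[0]; print(hb); print("hub",plane(c,*hb[0][1],.056) if hb else plane(c,274,189,.056))
print("to handle",to_tool([*P[:2],.081]))
E
```

```text
[(60, [322.2, 212.4], [318, 209, 9, 8])]
[0.47464764 0.16671196 0.098     ] (np.float64(-117.80601834420001), np.float64(0.04577340876032014))
[(81, [273.6, 190.5], [269, 186, 10, 10])]
hub [0.49607894 0.20624356 0.056     ]
to handle [0.04325398 0.00930741 0.16044879]
```

>>> carry_out --steps '[{"x": 0.02,"y": 0.004,"z": 0.02,"wx": 0,"wy": 0,"wz": 0,"claw": 0.05},{"x": 0.043,"y": 0.009,"z": 0.05,"wx": 0,"wy": 0,"wz": 0,"claw": 0.05},{"x": 0.043,"y": 0.009,"z": 0.085,"wx": 0,"wy": 0,"wz": 0,"claw": 0.05},{"x": 0.043,"y": 0.009,"z": 0.115,"wx": 0,"wy": 0,"wz": 0,"claw": 0.05},{"x": 0.043,"y": 0.009,"z": 0.14,"wx": 0,"wy": 0,"wz": 0,"claw": 0.05},{"x": 0.043,"y": 0.009,"z": 0.155,"wx": 0,"wy": 0,"wz": 0,"claw": 0.05},{"x": 0.043,"y": 0.009,"z": 0.16,"wx": 0,"wy": 0,"wz": 0,"claw": 0.045},{"x": 0.043,"y": 0.009,"z": 0.16,"wx": 0,"wy": 0,"wz": 0,"claw": 0.035}]' --newtons 40

```text
time: 10.35
eef_pos: [0.475, 0.166, 0.0813]
eef_rot: [-0.615, 0.789, 0.002, -0.001]
wrist_force: [0.0, -1.3, 0.6]
opening: 0.0412
```

>>> carry_out --steps '[{"x": 0,"y": 0,"z": 0,"wx": 0,"wy": 0,"wz": 0,"claw": 0.02},{"x": 0,"y": 0,"z": 0,"wx": 0,"wy": 0,"wz": 0,"claw": 0.005},{"x": 0,"y": 0,"z": 0,"wx": 0,"wy": 0,"wz": 0,"claw": 0.005},{"x": 0,"y": 0,"z": 0,"wx": 0,"wy": 0,"wz": 0,"claw": 0.005},{"x": 0,"y": 0,"z": 0,"wx": 0,"wy": 0,"wz": 0,"claw": 0.005}]'

```text
time: 10.85
eef_pos: [0.4761, 0.1672, 0.0822]
eef_rot: [-0.615, 0.789, 0.002, 0.001]
wrist_force: [1.1, 4.6, 2.5]
opening: 0.0172
```

Run:
```python
from h import *
s=manip.sense();print(s['time'],s['eef_pos'],s['wrist_force'],s['opening'],s['joint_positions'].round(2),az(s['eef_pos']))
def arc(step,n,r=.045):
    s=manip.sense(); a0=az(s['eef_pos'])[0]
    for i in range(1,n+1):
        a=np.radians(a0+step*i); print(i,to_tool([*(AX+r*np.array([np.cos(a),np.sin(a)])),.081]).round(4))
arc(-15,8)
```

```text
10.85 [0.47613193 0.16720759 0.08221893] [1.12522132 4.60948316 2.48994132] 0.01720320021801133 [ 0.72  0.25 -0.57 -0.01 -0.75  0.6 ] (np.float64(-116.41800087266886), np.float64(0.04465571053501843))
1 [-0.0036  0.0111  0.0013]
2 [-0.0104  0.0208  0.0013]
3 [-0.0193  0.0283  0.0013]
4 [-0.03    0.0333  0.0014]
5 [-0.0415  0.0354  0.0014]
6 [-0.0532  0.0344  0.0015]
7 [-0.0643  0.0304  0.0015]
8 [-0.0739  0.0237  0.0015]
```

Gripped: the opening is 17.2 mm, and the pads sit at a radius of 44.7 mm. The wheel opens by at least 103°, so about 90° clockwise is safe to start with.

>>> carry_out --steps '[{"x": -0.0036,"y": 0.0111,"z": 0.001,"wx": 0,"wy": 0,"wz": 0,"claw": 0.005},{"x": -0.0104,"y": 0.0208,"z": 0.001,"wx": 0,"wy": 0,"wz": 0,"claw": 0.005},{"x": -0.0193,"y": 0.0283,"z": 0.001,"wx": 0,"wy": 0,"wz": 0,"claw": 0.005},{"x": -0.03,"y": 0.0333,"z": 0.001,"wx": 0,"wy": 0,"wz": 0,"claw": 0.005},{"x": -0.0415,"y": 0.0354,"z": 0.001,"wx": 0,"wy": 0,"wz": 0,"claw": 0.005},{"x": -0.0532,"y": 0.0344,"z": 0.001,"wx": 0,"wy": 0,"wz": 0,"claw": 0.005},{"x": -0.0532,"y": 0.0344,"z": 0.001,"wx": 0,"wy": 0,"wz": 0,"claw": 0.005}]'

```text
time: 11.55
eef_pos: [0.4574, 0.2287, 0.0821]
eef_rot: [-0.616, 0.788, 0.001, 0.002]
wrist_force: [7.1, -1.6, 5.4]
opening: 0.0175
```

```bash
cat >> h.py <<'E'
def arc(a0,step,n,r=.045):
    s=manip.sense(); a_,r_=az(s['eef_pos']); w=s['wrist_force']
    t=np.radians(a_); print(round(s['time'],2),"az",round(a_,2),"r",round(r_,4),"F",w.round(1),"Ft(ccw+)",round(-w[0]*np.sin(t)+w[1]*np.cos(t),1),"Fr",round(w[0]*np.cos(t)+w[1]*np.sin(t),1),"op",round(s['opening'],4),s['joint_positions'].round(2))
    a0=a_ if a0 is None else a0
    for i in range(1,n+1):
        a=np.radians(a0+step*i); print(round(a0+step*i,1),to_tool([*(AX+r*np.array([np.cos(a),np.sin(a)])),.081])[:3].round(4).tolist())
E
python3 -c "
from h import *
arc(None,-8,8)"
```

```text
11.55 az 150.95 r 0.0442 F [ 7.1 -1.6  5.4] Ft(ccw+) -2.0 Fr -7.0 op 0.0175 [ 0.85  0.26 -0.56 -0.   -0.75  0.48]
142.9 [-0.0061, -0.0013, 0.0012]
134.9 [-0.0117, -0.0041, 0.0012]
126.9 [-0.0169, -0.0077, 0.0012]
118.9 [-0.0215, -0.012, 0.0012]
110.9 [-0.0254, -0.0169, 0.0013]
102.9 [-0.0286, -0.0223, 0.0013]
94.9 [-0.0311, -0.0281, 0.0013]
86.9 [-0.0327, -0.0341, 0.0013]
```

I've turned 92.6° and the handle is still held. The arm pushes with roughly 10 N/mm, so I'll creep on in short calls. Each call is relative to the measured pose, so the push at the stop stays bounded.

```bash
sed -i 's/AX=np.array(.*/AX=np.array([.4966,.2072])/' h.py
cat >> h.py <<'E'
def chords(step,n,r=.045):
    s=manip.sense(); a_,r_=az(s['eef_pos']); arc(None,0,0)
    M=R.from_quat(s['eef_rot']).inv()
    P=lambda a: np.array([*(r*np.array([np.cos(np.radians(a)),np.sin(np.radians(a))])),0])
    for i in range(n): print(round(a_+step*i,1),(M.apply(P(a_+step*(i+1))-P(a_+step*i))*1e3).round(1)[:2])
E
python3 -c "
from h import *
chords(-6,34)"
```

```text
11.55 az 151.32 r 0.0447 F [ 7.1 -1.6  5.4] Ft(ccw+) -2.0 Fr -7.0 op 0.0175 [ 0.85  0.26 -0.56 -0.   -0.75  0.48]
151.3 [-4.5 -1.4]
145.3 [-4.3 -1.9]
139.3 [-4.1 -2.3]
133.3 [-3.8 -2.7]
127.3 [-3.5 -3.1]
121.3 [-3.2 -3.5]
115.3 [-2.8 -3.8]
109.3 [-2.4 -4.1]
103.3 [-1.9 -4.3]
97.3 [-1.5 -4.5]
91.3 [-1.  -4.6]
85.3 [-0.5 -4.7]
79.3 [-0.  -4.7]
73.3 [ 0.5 -4.7]
67.3 [ 1.  -4.6]
61.3 [ 1.4 -4.5]
55.3 [ 1.9 -4.3]
49.3 [ 2.3 -4.1]
43.3 [ 2.7 -3.8]
37.3 [ 3.1 -3.5]
31.3 [ 3.5 -3.2]
25.3 [ 3.8 -2.8]
19.3 [ 4.1 -2.4]
13.3 [ 4.3 -1.9]
7.3 [ 4.5 -1.5]
1.3 [ 4.6 -1. ]
-4.7 [ 4.7 -0.5]
-10.7 [ 4.7 -0. ]
-16.7 [4.7 0.5]
-22.7 [4.6 1. ]
-28.7 [4.5 1.4]
-34.7 [4.3 1.9]
-40.7 [4.1 2.3]
-46.7 [3.8 2.7]
```

>>> carry_out --steps '[{"x": -0.0045,"y": -0.0014,"z": 0,"wx": 0,"wy": 0,"wz": 0,"claw": 0.005},{"x": -0.0045,"y": -0.0014,"z": 0,"wx": 0,"wy": 0,"wz": 0,"claw": 0.005}]'

```text
time: 11.75
eef_pos: [0.4601, 0.2329, 0.0822]
eef_rot: [-0.616, 0.788, 0.001, 0.001]
wrist_force: [4.9, -2.0, 2.1]
opening: 0.0172
```

>>> carry_out --steps '[{"x": -0.0043,"y": -0.0019,"z": 0,"wx": 0,"wy": 0,"wz": 0,"claw": 0.005},{"x": -0.0043,"y": -0.0019,"z": 0,"wx": 0,"wy": 0,"wz": 0,"claw": 0.005}]'

```text
time: 11.95
eef_pos: [0.463, 0.2367, 0.0822]
eef_rot: [-0.616, 0.788, 0.0, 0.001]
wrist_force: [4.0, -1.9, 3.7]
opening: 0.0169
```

>>> carry_out --steps '[{"x": -0.0041,"y": -0.0023,"z": 0,"wx": 0,"wy": 0,"wz": 0,"claw": 0.005},{"x": -0.0041,"y": -0.0023,"z": 0,"wx": 0,"wy": 0,"wz": 0,"claw": 0.005}]'

```text
time: 12.15
eef_pos: [0.4663, 0.2402, 0.0822]
eef_rot: [-0.616, 0.788, 0.0, 0.001]
wrist_force: [2.4, -2.0, 4.1]
opening: 0.017
```

>>> carry_out --steps '[{"x": -0.0038,"y": -0.0027,"z": 0,"wx": 0,"wy": 0,"wz": 0,"claw": 0.005},{"x": -0.0038,"y": -0.0027,"z": 0,"wx": 0,"wy": 0,"wz": 0,"claw": 0.005}]'

```text
time: 12.35
eef_pos: [0.47, 0.2432, 0.0822]
eef_rot: [-0.616, 0.788, 0.0, 0.001]
wrist_force: [2.9, -3.0, 3.6]
opening: 0.0171
```

>>> carry_out --steps '[{"x": -0.0035,"y": -0.0031,"z": 0,"wx": 0,"wy": 0,"wz": 0,"claw": 0.005},{"x": -0.0035,"y": -0.0031,"z": 0,"wx": 0,"wy": 0,"wz": 0,"claw": 0.005}]'

```text
time: 12.55
eef_pos: [0.4739, 0.2459, 0.0822]
eef_rot: [-0.616, 0.788, 0.0, 0.001]
wrist_force: [2.1, -2.2, 4.5]
opening: 0.0174
```

>>> carry_out --steps '[{"x": -0.0032,"y": -0.0035,"z": 0,"wx": 0,"wy": 0,"wz": 0,"claw": 0.005},{"x": -0.0032,"y": -0.0035,"z": 0,"wx": 0,"wy": 0,"wz": 0,"claw": 0.005}]'

```text
time: 12.75
eef_pos: [0.4782, 0.2481, 0.0822]
eef_rot: [-0.616, 0.788, 0.0, 0.001]
wrist_force: [2.3, -3.0, 5.0]
opening: 0.0171
```

```bash
python3 -c "
from h import *
chords(-6,8)"
```

```text
12.75 az 114.26 r 0.0449 F [ 2.3 -3.   5. ] Ft(ccw+) -0.9 Fr -3.7 op 0.0171 [ 0.84  0.3  -0.5  -0.   -0.77  0.49]
114.3 [-2.7 -3.8]
108.3 [-2.3 -4.1]
102.3 [-1.9 -4.3]
96.3 [-1.4 -4.5]
90.3 [-0.9 -4.6]
84.3 [-0.4 -4.7]
78.3 [ 0.1 -4.7]
72.3 [ 0.6 -4.7]
```

>>> carry_out --steps '[{"x": -0.0027,"y": -0.0038,"z": 0,"wx": 0,"wy": 0,"wz": 0,"claw": 0.005},{"x": -0.0027,"y": -0.0038,"z": 0,"wx": 0,"wy": 0,"wz": 0,"claw": 0.005}]'

```text
time: 12.95
eef_pos: [0.4825, 0.2498, 0.0822]
eef_rot: [-0.616, 0.788, 0.0, 0.001]
wrist_force: [1.5, -2.7, 4.6]
opening: 0.0169
```

>>> carry_out --steps '[{"x": -0.0023,"y": -0.0041,"z": 0,"wx": 0,"wy": 0,"wz": 0,"claw": 0.005},{"x": -0.0023,"y": -0.0041,"z": 0,"wx": 0,"wy": 0,"wz": 0,"claw": 0.005}]'

```text
time: 13.15
eef_pos: [0.487, 0.2511, 0.0822]
eef_rot: [-0.616, 0.788, 0.0, 0.001]
wrist_force: [1.2, -2.2, 5.2]
opening: 0.0173
```

>>> carry_out --steps '[{"x": -0.0019,"y": -0.0043,"z": 0,"wx": 0,"wy": 0,"wz": 0,"claw": 0.005},{"x": -0.0019,"y": -0.0043,"z": 0,"wx": 0,"wy": 0,"wz": 0,"claw": 0.005}]'

```text
time: 13.35
eef_pos: [0.4917, 0.2519, 0.0822]
eef_rot: [-0.616, 0.788, 0.001, 0.001]
wrist_force: [1.2, -1.9, 4.1]
opening: 0.0171
```

>>> carry_out --steps '[{"x": -0.0014,"y": -0.0045,"z": 0,"wx": 0,"wy": 0,"wz": 0,"claw": 0.005},{"x": -0.0014,"y": -0.0045,"z": 0,"wx": 0,"wy": 0,"wz": 0,"claw": 0.005}]'

```text
time: 13.55
eef_pos: [0.4963, 0.2522, 0.0822]
eef_rot: [-0.616, 0.788, 0.001, 0.001]
wrist_force: [1.3, -1.7, 4.4]
opening: 0.0174
```

>>> carry_out --steps '[{"x": -0.0009,"y": -0.0046,"z": 0,"wx": 0,"wy": 0,"wz": 0,"claw": 0.005},{"x": -0.0009,"y": -0.0046,"z": 0,"wx": 0,"wy": 0,"wz": 0,"claw": 0.005}]'

```text
time: 13.75
eef_pos: [0.501, 0.2521, 0.0822]
eef_rot: [-0.616, 0.788, 0.001, 0.001]
wrist_force: [1.1, -1.5, 5.4]
opening: 0.0175
```

>>> carry_out --steps '[{"x": -0.0004,"y": -0.0047,"z": 0,"wx": 0,"wy": 0,"wz": 0,"claw": 0.005},{"x": -0.0004,"y": -0.0047,"z": 0,"wx": 0,"wy": 0,"wz": 0,"claw": 0.005}]'

```text
time: 13.95
eef_pos: [0.5056, 0.2514, 0.0822]
eef_rot: [-0.616, 0.788, 0.001, 0.001]
wrist_force: [1.6, -1.3, 4.8]
opening: 0.017
```

>>> carry_out --steps '[{"x": 0.0001,"y": -0.0047,"z": 0,"wx": 0,"wy": 0,"wz": 0,"claw": 0.005},{"x": 0.0001,"y": -0.0047,"z": 0,"wx": 0,"wy": 0,"wz": 0,"claw": 0.005}]'

```text
time: 14.15
eef_pos: [0.5101, 0.2503, 0.0823]
eef_rot: [-0.616, 0.788, 0.001, 0.001]
wrist_force: [0.7, -1.2, 4.7]
opening: 0.017
```

>>> carry_out --steps '[{"x": 0.0006,"y": -0.0047,"z": 0,"wx": 0,"wy": 0,"wz": 0,"claw": 0.005},{"x": 0.0006,"y": -0.0047,"z": 0,"wx": 0,"wy": 0,"wz": 0,"claw": 0.005}]'

```text
time: 14.35
eef_pos: [0.5144, 0.2488, 0.0822]
eef_rot: [-0.616, 0.788, 0.001, 0.001]
wrist_force: [1.4, -1.6, 4.7]
opening: 0.0172
```

```bash
python3 -c "
from h import *
chords(-6,10)"
```

```text
14.35 az 66.8 r 0.0452 F [ 1.4 -1.6  4.7] Ft(ccw+) -1.9 Fr -0.9 op 0.0172 [ 0.79  0.35 -0.42 -0.   -0.8   0.54]
66.8 [ 1.  -4.6]
60.8 [ 1.5 -4.5]
54.8 [ 1.9 -4.3]
48.8 [ 2.4 -4.1]
42.8 [ 2.8 -3.8]
36.8 [ 3.2 -3.5]
30.8 [ 3.5 -3.1]
24.8 [ 3.8 -2.8]
18.8 [ 4.1 -2.3]
12.8 [ 4.3 -1.9]
```

>>> carry_out --steps '[{"x": 0.001,"y": -0.0046,"z": 0,"wx": 0,"wy": 0,"wz": 0,"claw": 0.005},{"x": 0.001,"y": -0.0046,"z": 0,"wx": 0,"wy": 0,"wz": 0,"claw": 0.005}]'

```text
time: 14.55
eef_pos: [0.5186, 0.2467, 0.0822]
eef_rot: [-0.615, 0.788, 0.002, 0.001]
wrist_force: [1.5, -1.4, 4.6]
opening: 0.0174
```

>>> carry_out --steps '[{"x": 0.0015,"y": -0.0045,"z": 0,"wx": 0,"wy": 0,"wz": 0,"claw": 0.005},{"x": 0.0015,"y": -0.0045,"z": 0,"wx": 0,"wy": 0,"wz": 0,"claw": 0.005}]'

```text
time: 14.75
eef_pos: [0.5226, 0.2443, 0.0822]
eef_rot: [-0.615, 0.788, 0.002, 0.001]
wrist_force: [1.0, -1.7, 5.2]
opening: 0.0175
```

>>> carry_out --steps '[{"x": 0.0019,"y": -0.0043,"z": 0,"wx": 0,"wy": 0,"wz": 0,"claw": 0.005},{"x": 0.0019,"y": -0.0043,"z": 0,"wx": 0,"wy": 0,"wz": 0,"claw": 0.005}]'

```text
time: 14.95
eef_pos: [0.5263, 0.2414, 0.0822]
eef_rot: [-0.615, 0.788, 0.002, 0.001]
wrist_force: [0.0, -1.0, 4.4]
opening: 0.0175
```

>>> carry_out --steps '[{"x": 0.0024,"y": -0.0041,"z": 0,"wx": 0,"wy": 0,"wz": 0,"claw": 0.005},{"x": 0.0024,"y": -0.0041,"z": 0,"wx": 0,"wy": 0,"wz": 0,"claw": 0.005}]'

```text
time: 15.15
eef_pos: [0.53, 0.238, 0.0822]
eef_rot: [-0.615, 0.788, 0.002, 0.001]
wrist_force: [0.1, -1.2, 4.3]
opening: 0.017
```

>>> carry_out --steps '[{"x": 0.0028,"y": -0.0038,"z": 0,"wx": 0,"wy": 0,"wz": 0,"claw": 0.005},{"x": 0.0028,"y": -0.0038,"z": 0,"wx": 0,"wy": 0,"wz": 0,"claw": 0.005}]'

```text
time: 15.35
eef_pos: [0.5333, 0.234, 0.0822]
eef_rot: [-0.615, 0.788, 0.002, 0.001]
wrist_force: [0.1, -0.8, 4.0]
opening: 0.0171
```

>>> carry_out --steps '[{"x": 0.0032,"y": -0.0035,"z": 0,"wx": 0,"wy": 0,"wz": 0,"claw": 0.005},{"x": 0.0032,"y": -0.0035,"z": 0,"wx": 0,"wy": 0,"wz": 0,"claw": 0.005}]'

```text
time: 15.55
eef_pos: [0.5362, 0.2295, 0.0822]
eef_rot: [-0.615, 0.788, 0.002, 0.001]
wrist_force: [-0.0, -0.9, 4.8]
opening: 0.0171
```

>>> carry_out --steps '[{"x": 0.0035,"y": -0.0031,"z": 0,"wx": 0,"wy": 0,"wz": 0,"claw": 0.005},{"x": 0.0035,"y": -0.0031,"z": 0,"wx": 0,"wy": 0,"wz": 0,"claw": 0.005}]'

```text
time: 15.75
eef_pos: [0.5387, 0.2247, 0.0822]
eef_rot: [-0.615, 0.788, 0.002, 0.001]
wrist_force: [0.4, -1.9, 5.4]
opening: 0.0174
```

>>> carry_out --steps '[{"x": 0.0038,"y": -0.0028,"z": 0,"wx": 0,"wy": 0,"wz": 0,"claw": 0.005},{"x": 0.0038,"y": -0.0028,"z": 0,"wx": 0,"wy": 0,"wz": 0,"claw": 0.005}]'

```text
time: 15.95
eef_pos: [0.5405, 0.2195, 0.0822]
eef_rot: [-0.615, 0.789, 0.002, 0.001]
wrist_force: [-0.3, -0.7, 5.7]
opening: 0.0171
```

```bash
python3 -c "
from h import *
chords(-6,13)"
```

```text
15.95 az 15.6 r 0.0456 F [-0.3 -0.7  5.7] Ft(ccw+) -0.6 Fr -0.5 op 0.0171 [ 0.72  0.36 -0.39 -0.01 -0.81  0.61]
15.6 [ 4.2 -2.1]
9.6 [ 4.4 -1.7]
3.6 [ 4.6 -1.2]
-2.4 [ 4.7 -0.7]
-8.4 [ 4.7 -0.2]
-14.4 [4.7 0.3]
-20.4 [4.6 0.8]
-26.4 [4.5 1.2]
-32.4 [4.4 1.7]
-38.4 [4.2 2.2]
-44.4 [3.9 2.6]
-50.4 [3.6 3. ]
-56.4 [3.3 3.3]
```

>>> carry_out --steps '[{"x": 0.0042,"y": -0.0021,"z": 0,"wx": 0,"wy": 0,"wz": 0,"claw": 0.005},{"x": 0.0042,"y": -0.0021,"z": 0,"wx": 0,"wy": 0,"wz": 0,"claw": 0.005}]'

```text
time: 16.15
eef_pos: [0.5417, 0.2141, 0.0822]
eef_rot: [-0.615, 0.789, 0.002, 0.001]
wrist_force: [-0.3, -0.6, 6.5]
opening: 0.0174
```

>>> carry_out --steps '[{"x": 0.0044,"y": -0.0017,"z": 0,"wx": 0,"wy": 0,"wz": 0,"claw": 0.005},{"x": 0.0044,"y": -0.0017,"z": 0,"wx": 0,"wy": 0,"wz": 0,"claw": 0.005}]'

```text
time: 16.35
eef_pos: [0.5422, 0.2087, 0.0822]
eef_rot: [-0.615, 0.789, 0.003, 0.001]
wrist_force: [-1.0, -1.2, 5.6]
opening: 0.0172
```

>>> carry_out --steps '[{"x": 0.0046,"y": -0.0012,"z": 0,"wx": 0,"wy": 0,"wz": 0,"claw": 0.005},{"x": 0.0046,"y": -0.0012,"z": 0,"wx": 0,"wy": 0,"wz": 0,"claw": 0.005}]'

```text
time: 16.55
eef_pos: [0.5424, 0.2073, 0.0823]
eef_rot: [-0.615, 0.789, 0.004, 0.003]
wrist_force: [-7.1, 16.6, 1.7]
opening: 0.0172
```

>>> carry_out --steps '[{"x": 0.0047,"y": -0.0007,"z": 0,"wx": 0,"wy": 0,"wz": 0,"claw": 0.005},{"x": 0.0047,"y": -0.0007,"z": 0,"wx": 0,"wy": 0,"wz": 0,"claw": 0.005}]'

```text
time: 16.75
eef_pos: [0.5424, 0.2071, 0.0823]
eef_rot: [-0.615, 0.789, 0.007, 0.007]
wrist_force: [-6.9, 21.4, 0.7]
opening: 0.0169
```

>>> carry_out --steps '[{"x": 0.0047,"y": -0.0002,"z": 0,"wx": 0,"wy": 0,"wz": 0,"claw": 0.005},{"x": 0.0047,"y": -0.0002,"z": 0,"wx": 0,"wy": 0,"wz": 0,"claw": 0.005}]'

```text
time: 16.95
eef_pos: [0.5423, 0.207, 0.0823]
eef_rot: [-0.615, 0.788, 0.008, 0.01]
wrist_force: [-5.9, 20.9, -2.1]
opening: 0.0172
```

```bash
python3 -c "
from h import *
chords(-6,9)"
```

```text
16.95 az -0.26 r 0.0457 F [-5.9 20.9 -2.1] Ft(ccw+) 20.8 Fr -6.0 op 0.0172 [ 0.69  0.35 -0.4  -0.02 -0.79  0.65]
-0.3 [ 4.6 -0.9]
-6.3 [ 4.7 -0.4]
-12.3 [4.7 0.1]
-18.3 [4.7 0.6]
-24.3 [4.6 1.1]
-30.3 [4.4 1.5]
-36.3 [4.3 2. ]
-42.3 [4.  2.4]
-48.3 [3.8 2.8]
```

The stop is reached: the tool halted at azimuth about 0° with 21 N of tangential resistance. That is 4.26 rad of travel, inside the expected 1.8 to 5.2 range. The tool has tilted by about 1.5°, so I'll straighten it and ease the push to get a clean zero.

```bash
cat >> h.py <<'E'
def tilt():
    s=manip.sense(); Rc=R.from_quat(s['eef_rot']); Rd=R.from_quat(np.array([-.6145,.7889,0,0])/np.hypot(.6145,.7889))
    return (Rc.inv()*Rd).as_rotvec(degrees=True).round(2)
E
python3 -c "
from h import *
print(tilt(), to_tool([.5418,.2080,.081]).round(4), to_tool([.5418,.2070,.081]).round(4))"
```

```text
[0.06 1.5  0.07] [-0.0008  0.0007  0.0013] [0.0002 0.0005 0.0013]
```

>>> carry_out --steps '[{"x": 0.0,"y": 0.0005,"z": 0,"wx": 0,"wy": 0.8,"wz": 0,"claw": 0.005},{"x": 0.0,"y": 0.0005,"z": 0,"wx": 0,"wy": 1.5,"wz": 0,"claw": 0.005},{"x": 0.0,"y": 0.0005,"z": 0,"wx": 0,"wy": 1.5,"wz": 0,"claw": 0.005},{"x": 0.0,"y": 0.0005,"z": 0,"wx": 0,"wy": 1.5,"wz": 0,"claw": 0.005}]'

```text
time: 17.35
eef_pos: [0.5423, 0.2078, 0.0823]
eef_rot: [-0.615, 0.789, 0.001, 0.0]
wrist_force: [0.3, 5.1, 2.3]
opening: 0.0173
```

```bash
python3 -c "
from h import *
arc(None,0,0);print(manip.sense()['eef_pos'],tilt())"
```

```text
17.35 az 0.75 r 0.0457 F [0.3 5.1 2.3] Ft(ccw+) 5.0 Fr 0.3 op 0.0173 [ 0.7   0.36 -0.4  -0.   -0.81  0.62]
[0.54226388 0.20779622 0.08229382] [0.03 0.07 0.07]
```

The tool is upright again and still against the stop: 5 N, TCP azimuth 0.75°, position (0.5423, 0.2078). The circle of measured points gives an axis of (0.4972, 0.2072). Now I'll back off 6 × 120°.

```bash
sed -i 's/AX=np.array(.*/AX=np.array([.4972,.2072])/' h.py; python3 -c "
from h import *
arc(0.75,120/7,7)"
```

```text
17.35 az 0.76 r 0.0451 F [0.3 5.1 2.3] Ft(ccw+) 5.0 Fr 0.3 op 0.0173 [ 0.7   0.36 -0.4  -0.   -0.81  0.62]
17.9 [-0.0123, 0.0054, 0.0013]
35.0 [-0.0225, 0.0141, 0.0013]
52.2 [-0.0296, 0.0255, 0.0013]
69.3 [-0.0331, 0.0384, 0.0014]
86.5 [-0.0327, 0.0518, 0.0014]
103.6 [-0.0283, 0.0645, 0.0014]
120.8 [-0.0204, 0.0753, 0.0014]
```

>>> carry_out --steps '[{"x": -0.0123,"y": 0.0054,"z": 0,"wx": 0,"wy": 0,"wz": 0,"claw": 0.005},{"x": -0.0225,"y": 0.0141,"z": 0,"wx": 0,"wy": 0,"wz": 0,"claw": 0.005},{"x": -0.0296,"y": 0.0255,"z": 0,"wx": 0,"wy": 0,"wz": 0,"claw": 0.005},{"x": -0.0331,"y": 0.0384,"z": 0,"wx": 0,"wy": 0,"wz": 0,"claw": 0.005},{"x": -0.0327,"y": 0.0518,"z": 0,"wx": 0,"wy": 0,"wz": 0,"claw": 0.005},{"x": -0.0283,"y": 0.0645,"z": 0,"wx": 0,"wy": 0,"wz": 0,"claw": 0.005},{"x": -0.0204,"y": 0.0753,"z": 0,"wx": 0,"wy": 0,"wz": 0,"claw": 0.005},{"x": -0.0204,"y": 0.0753,"z": 0,"wx": 0,"wy": 0,"wz": 0,"claw": 0.005}]'

```text
time: 18.15
eef_pos: [0.4715, 0.2442, 0.0823]
eef_rot: [-0.615, 0.788, 0.001, -0.001]
wrist_force: [1.7, -3.9, 1.6]
opening: 0.0171
```

```bash
python3 -c "
from h import *
arc(120.75,120/7,7);print(tilt())"
```

```text
18.15 az 124.77 r 0.0451 F [ 1.7 -3.9  1.6] Ft(ccw+) 0.8 Fr -4.2 op 0.0171 [ 0.85  0.29 -0.51 -0.   -0.77  0.48]
137.9 [0.0085, 0.0058, 0.0013]
155.0 [0.0212, 0.0102, 0.0013]
172.2 [0.0346, 0.0108, 0.0013]
189.3 [0.0475, 0.0073, 0.0013]
206.5 [0.0589, 0.0002, 0.0013]
223.6 [0.0677, -0.0099, 0.0013]
240.8 [0.0731, -0.0222, 0.0013]
[ 0.11 -0.02  0.08]
```

>>> carry_out --steps '[{"x": 0.0085,"y": 0.0058,"z": 0,"wx": 0,"wy": 0,"wz": 0,"claw": 0.005},{"x": 0.0212,"y": 0.0102,"z": 0,"wx": 0,"wy": 0,"wz": 0,"claw": 0.005},{"x": 0.0346,"y": 0.0108,"z": 0,"wx": 0,"wy": 0,"wz": 0,"claw": 0.005},{"x": 0.0475,"y": 0.0073,"z": 0,"wx": 0,"wy": 0,"wz": 0,"claw": 0.005},{"x": 0.0589,"y": 0.0002,"z": 0,"wx": 0,"wy": 0,"wz": 0,"claw": 0.005},{"x": 0.0677,"y": -0.0099,"z": 0,"wx": 0,"wy": 0,"wz": 0,"claw": 0.005},{"x": 0.0731,"y": -0.0222,"z": 0,"wx": 0,"wy": 0,"wz": 0,"claw": 0.005},{"x": 0.0731,"y": -0.0222,"z": 0,"wx": 0,"wy": 0,"wz": 0,"claw": 0.005}]'

```text
time: 18.95
eef_pos: [0.4762, 0.1673, 0.0823]
eef_rot: [-0.615, 0.789, 0.001, -0.001]
wrist_force: [1.8, 2.7, 0.3]
opening: 0.0171
```

```bash
python3 -c "
from h import *
arc(240.75,120/7,7);print(tilt())"
```

```text
18.95 az -117.71 r 0.0451 F [1.8 2.7 0.3] Ft(ccw+) 0.4 Fr -3.2 op 0.0171 [ 0.73  0.25 -0.57 -0.   -0.75  0.6 ]
257.9 [0.0011, -0.0122, 0.0012]
275.0 [-0.0013, -0.0254, 0.0012]
292.2 [-0.0076, -0.0372, 0.0012]
309.3 [-0.0171, -0.0467, 0.0012]
326.5 [-0.0289, -0.053, 0.0012]
343.6 [-0.0421, -0.0555, 0.0012]
360.8 [-0.0554, -0.0541, 0.0012]
[ 0.09 -0.    0.02]
```

>>> carry_out --steps '[{"x": 0.0011,"y": -0.0122,"z": 0,"wx": 0,"wy": 0,"wz": 0,"claw": 0.005},{"x": -0.0013,"y": -0.0254,"z": 0,"wx": 0,"wy": 0,"wz": 0,"claw": 0.005},{"x": -0.0076,"y": -0.0372,"z": 0,"wx": 0,"wy": 0,"wz": 0,"claw": 0.005},{"x": -0.0171,"y": -0.0467,"z": 0,"wx": 0,"wy": 0,"wz": 0,"claw": 0.005},{"x": -0.0289,"y": -0.053,"z": 0,"wx": 0,"wy": 0,"wz": 0,"claw": 0.005},{"x": -0.0421,"y": -0.0555,"z": 0,"wx": 0,"wy": 0,"wz": 0,"claw": 0.005},{"x": -0.0554,"y": -0.0541,"z": 0,"wx": 0,"wy": 0,"wz": 0,"claw": 0.005},{"x": -0.0554,"y": -0.0541,"z": 0,"wx": 0,"wy": 0,"wz": 0,"claw": 0.005}]'

```text
time: 19.75
eef_pos: [0.5423, 0.208, 0.0822]
eef_rot: [-0.615, 0.789, 0.0, -0.002]
wrist_force: [-1.4, -0.2, 4.6]
opening: 0.0171
```

```bash
python3 -c "
from h import *
arc(0.75,120/7,7);print(tilt())"
```

```text
19.75 az 1.03 r 0.0451 F [-1.4 -0.2  4.6] Ft(ccw+) -0.1 Fr -1.4 op 0.0171 [ 0.7   0.36 -0.4  -0.   -0.81  0.62]
17.9 [-0.0121, 0.0053, 0.0012]
35.0 [-0.0223, 0.0141, 0.0012]
52.2 [-0.0294, 0.0254, 0.0012]
69.3 [-0.0329, 0.0384, 0.0013]
86.5 [-0.0325, 0.0518, 0.0013]
103.6 [-0.0281, 0.0644, 0.0013]
120.8 [-0.0201, 0.0752, 0.0014]
[ 0.14 -0.11  0.05]
```

One full turn is done (azimuth 1.0°). Now the second.

>>> carry_out --steps '[{"x": -0.0121,"y": 0.0053,"z": 0,"wx": 0,"wy": 0,"wz": 0,"claw": 0.005},{"x": -0.0223,"y": 0.0141,"z": 0,"wx": 0,"wy": 0,"wz": 0,"claw": 0.005},{"x": -0.0294,"y": 0.0254,"z": 0,"wx": 0,"wy": 0,"wz": 0,"claw": 0.005},{"x": -0.0329,"y": 0.0384,"z": 0,"wx": 0,"wy": 0,"wz": 0,"claw": 0.005},{"x": -0.0325,"y": 0.0518,"z": 0,"wx": 0,"wy": 0,"wz": 0,"claw": 0.005},{"x": -0.0281,"y": 0.0644,"z": 0,"wx": 0,"wy": 0,"wz": 0,"claw": 0.005},{"x": -0.0201,"y": 0.0752,"z": 0,"wx": 0,"wy": 0,"wz": 0,"claw": 0.005},{"x": -0.0201,"y": 0.0752,"z": 0,"wx": 0,"wy": 0,"wz": 0,"claw": 0.005}]'

```text
time: 20.55
eef_pos: [0.4718, 0.2445, 0.0823]
eef_rot: [-0.615, 0.789, 0.0, -0.002]
wrist_force: [3.4, -3.2, -1.3]
opening: 0.0174
```

```bash
python3 -c "
from h import *
arc(120.75,120/7,7);print(tilt())"
```

```text
20.55 az 124.3 r 0.0451 F [ 3.4 -3.2 -1.3] Ft(ccw+) -1.0 Fr -4.6 op 0.0174 [ 0.85  0.29 -0.51 -0.   -0.78  0.48]
137.9 [0.0088, 0.006, 0.0013]
155.0 [0.0215, 0.0104, 0.0014]
172.2 [0.0349, 0.011, 0.0014]
189.3 [0.0479, 0.0075, 0.0015]
206.5 [0.0592, 0.0004, 0.0015]
223.6 [0.068, -0.0097, 0.0015]
240.8 [0.0734, -0.022, 0.0014]
[ 0.2  -0.18  0.07]
```

>>> carry_out --steps '[{"x": 0.0088,"y": 0.006,"z": 0,"wx": 0,"wy": 0,"wz": 0,"claw": 0.005},{"x": 0.0215,"y": 0.0104,"z": 0,"wx": 0,"wy": 0,"wz": 0,"claw": 0.005},{"x": 0.0349,"y": 0.011,"z": 0,"wx": 0,"wy": 0,"wz": 0,"claw": 0.005},{"x": 0.0479,"y": 0.0075,"z": 0,"wx": 0,"wy": 0,"wz": 0,"claw": 0.005},{"x": 0.0592,"y": 0.0004,"z": 0,"wx": 0,"wy": 0,"wz": 0,"claw": 0.005},{"x": 0.068,"y": -0.0097,"z": 0,"wx": 0,"wy": 0,"wz": 0,"claw": 0.005},{"x": 0.0734,"y": -0.022,"z": 0,"wx": 0,"wy": 0,"wz": 0,"claw": 0.005},{"x": 0.0734,"y": -0.022,"z": 0,"wx": 0,"wy": 0,"wz": 0,"claw": 0.005}]'

```text
time: 21.35
eef_pos: [0.4748, 0.1681, 0.0823]
eef_rot: [-0.615, 0.789, 0.001, -0.002]
wrist_force: [0.1, 3.7, 1.1]
opening: 0.0171
```

```bash
python3 -c "
from h import *
arc(240.75,120/7,7);print(tilt())"
```

```text
21.35 az -119.83 r 0.045 F [0.1 3.7 1.1] Ft(ccw+) -1.7 Fr -3.3 op 0.0171 [ 0.73  0.25 -0.57 -0.   -0.75  0.6 ]
257.9 [0.0016, -0.0138, 0.0012]
275.0 [-0.0008, -0.027, 0.0012]
292.2 [-0.0071, -0.0388, 0.0011]
309.3 [-0.0166, -0.0483, 0.0011]
326.5 [-0.0284, -0.0546, 0.001]
343.6 [-0.0416, -0.0571, 0.001]
360.8 [-0.0549, -0.0557, 0.001]
[ 0.22 -0.12  0.02]
```

>>> carry_out --steps '[{"x": 0.0016,"y": -0.0138,"z": 0,"wx": 0,"wy": 0,"wz": 0,"claw": 0.005},{"x": -0.0008,"y": -0.027,"z": 0,"wx": 0,"wy": 0,"wz": 0,"claw": 0.005},{"x": -0.0071,"y": -0.0388,"z": 0,"wx": 0,"wy": 0,"wz": 0,"claw": 0.005},{"x": -0.0166,"y": -0.0483,"z": 0,"wx": 0,"wy": 0,"wz": 0,"claw": 0.005},{"x": -0.0284,"y": -0.0546,"z": 0,"wx": 0,"wy": 0,"wz": 0,"claw": 0.005},{"x": -0.0416,"y": -0.0571,"z": 0,"wx": 0,"wy": 0,"wz": 0,"claw": 0.005},{"x": -0.0549,"y": -0.0557,"z": 0,"wx": 0,"wy": 0,"wz": 0,"claw": 0.005},{"x": -0.0549,"y": -0.0557,"z": 0,"wx": 0,"wy": 0,"wz": 0,"claw": 0.005}]'

```text
time: 22.15
eef_pos: [0.5421, 0.2088, 0.0823]
eef_rot: [-0.615, 0.789, 0.001, -0.002]
wrist_force: [3.7, -1.1, 3.5]
opening: 0.0173
```

>>> carry_out --steps '[{"x": 0,"y": 0,"z": 0,"wx": 0,"wy": 0,"wz": 0,"claw": 0.005},{"x": 0,"y": 0,"z": 0,"wx": 0,"wy": 0,"wz": 0,"claw": 0.005},{"x": 0,"y": 0,"z": 0,"wx": 0,"wy": 0,"wz": 0,"claw": 0.005},{"x": 0,"y": 0,"z": 0,"wx": 0,"wy": 0,"wz": 0,"claw": 0.005}]'

```text
time: 22.55
eef_pos: [0.542, 0.2089, 0.0823]
eef_rot: [-0.615, 0.788, 0.0, -0.001]
wrist_force: [5.8, -1.4, -0.1]
opening: 0.0167
```

```bash
python3 -c "
from h import *
arc(0.75,0,1);print(tilt(),manip.sense()['eef_pos'])
im,c=grab('wrist','w9'); t,_=grab('scene','s9')
cv2.imwrite('pics/c9.png',np.hstack([cv2.resize(im[100:300,170:370],(400,400)),cv2.resize(t[150:350,200:400],(400,400))])[:,:,::-1])"
```

```text
22.55 az 2.18 r 0.0449 F [ 5.8 -1.4 -0.1] Ft(ccw+) -1.6 Fr 5.7 op 0.0167 [ 0.7   0.36 -0.4  -0.   -0.81  0.62]
0.8 [0.001, -0.0004, 0.0013]
[ 0.13 -0.1   0.08] [0.54203244 0.20890419 0.08232575]
```

View pics/c9.png

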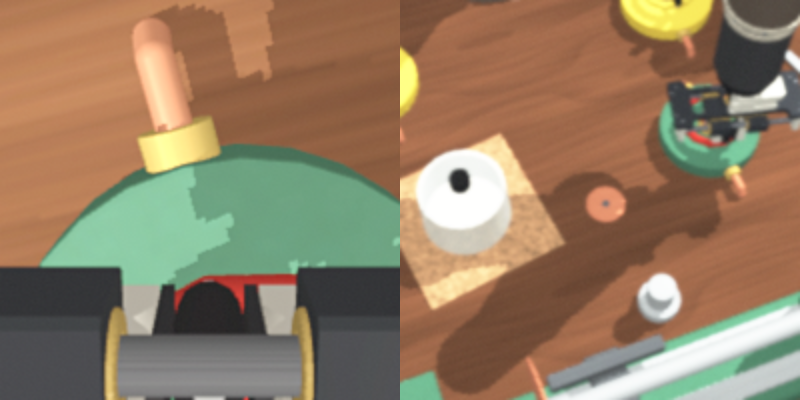

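The handle is held between the pads, and the cover stands upright on the mat. I'm 1.4° past the target, so I'll trim about 1 mm and settle.

>>> carry_out --steps '[{"x": 0.001,"y": -0.0004,"z": 0,"wx": 0,"wy": 0,"wz": 0,"claw": 0.005},{"x": 0.001,"y": -0.0004,"z": 0,"wx": 0,"wy": 0,"wz": 0,"claw": 0.005},{"x": 0.001,"y": -0.0004,"z": 0,"wx": 0,"wy": 0,"wz": 0,"claw": 0.005},{"x": 0.001,"y": -0.0004,"z": 0,"wx": 0,"wy": 0,"wz": 0,"claw": 0.005},{"x": 0.001,"y": -0.0004,"z": 0,"wx": 0,"wy": 0,"wz": 0,"claw": 0.005}]'

```text
time: 23.15
eef_pos: [0.542, 0.2079, 0.0823]
eef_rot: [-0.615, 0.788, 0.0, -0.001]
wrist_force: [6.0, -1.7, -0.1]
opening: 0.0168
```

```bash
python3 -c "
from h import *
arc(0.75,0,1);print(tilt())"
```

```text
23.15 az 0.9 r 0.0449 F [ 6.  -1.7 -0.1] Ft(ccw+) -1.8 Fr 6.0 op 0.0168 [ 0.7   0.36 -0.4  -0.   -0.81  0.62]
0.8 [0.0001, -0.0002, 0.0013]
[ 0.09 -0.08  0.09]
```

The azimuth is now 0.9° against 0.75° at the stop, and the grip is steady at 40 N. Handing in.

```bash
python3 -c "
from rig import manip
print(manip.finish_job())"
```

```text
the job is handed in; nothing more can be done
None
```

The job is done and handed in at about 23 s of the 69 s allowed; no verdict was reported.

- **Cover:** I lifted it by its knob, straight up by about 106 mm. I lowered it onto the mat until the wrist force showed contact, then released it. Both camera views afterwards showed it upright within the mat.
- **Closing:** I turned the wheel clockwise by about 4.26 rad. It then halted and pushed back with about 21 N, which is inside the expected starting range.
- **Backing off:** I turned it two full turns anticlockwise. I overshot by 1.4° and trimmed that back. The last reading was 0.9° against 0.75° at the stop, about 0.003 rad off by tool position. I did not check the final wheel angle separately by camera.
- **Finish:** The gripper still holds the handle at 40 N with a 16.8 mm opening. The last wrist-force reading was about 6 N, mostly a slight radial push.

The opening reads about 1 mm under the handle's 18 mm, and it did so throughout the turning. I touched nothing else on the bench, and no check failed.

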